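Index the circuit board by one turn of the hand wheel

ROBOT

A 6-joint arm with a two-finger parallel gripper is mounted at the origin on the work surface. World frame = base frame: x ahead of the robot, y to its left, z up, the work surface at z = 0. Lengths are in m, angles in degrees, forces in N, time in s.
With the tool pointing down it reaches from about 0.4 to 0.825 m from the base axis. Payload 7 kg.
Tool frame: the origin (TCP) lies midway between the tips of the shut fingers; the grasp point (between the pads) lies 19 mm behind it; z points along the fingers, y is the line along which they close (so a half turn about z gives the same grasp; the last joint's range is limited). The gripper opens to 88 mm and grips with 3 to 60 N. Pads are 19 mm wide; open, the fingers measure 130 mm over their backs; the gripper's body (78 mm by 193 mm) begins 47 mm behind the grasp point.
Start: joints at [-52.191, 20.546, 0.682, 0, -70.136, -16.507], TCP at [0.245, -0.629, 0.227] pointing down, gripper open.
Joint ranges: [-176.03, 176.03], [-82.01, 121.73], [-58.28, 71.71], [-173.87, 95.51], [-174.79, -0.11], [-173.66, 173.66]. Speed limits (degrees/s): [136.94, 136.94, 172.46, 180, 180, 180].

INTERFACE

Orientations are given as [roll, pitch, yaw] about the fixed x, y, z axes, in that order (R = Rz(yaw) Ry(pitch) Rx(roll)).
In Python, from plant import arm, get_image, camera_params gives the robot as it stands.
- The arm moves only by the shell command python3 -m pendant 'ROWS' [OPENING]. ROWS is JSON, a list of rows, each a list of 4 numbers: the shift along the tool's x, y, z in mm, then the turn about the tool's z in units of 6 degrees (1.0 is 6 degrees). In form: [[x, y, z, twist], ...]. A call has 1 to 8 rows; each row shifts and turns the commanded pose from where the row before left it, along the tool's axes as they then stand; what a row does not reach is not made up. A row lasts 1/12 s, in which the tool goes at most 41.7 mm and 7.16 degrees, less where a joint would pass 70% of its speed; a pose out of reach is approached as far as the arm can. A call is refused whole if a number of a shift passes 41.7 or a number of a turn 1, either way. A call with a gripper value outside its range is refused whole. OPENING is the opening, from 0 (shut) to 1 (fully open), set as the call begins (- or left out, the last holds). The fingers move at their own pace and stop on an object; the grip force is fixed at half the most. Time passes only in rows, so rows that do not move let the fingers close. It gives the time, the measured TCP pose, the force, the opening and the grip force at its end, in the units of the state.
- arm.get_state(): the state, without advancing time (a new reading comes with each control period).
- get_image(name): name is "side" or "top" or "wrist"; returns the picture (400x640x3 uint8, red, green, blue); there is no depth.
- camera_params(name): a dict with "vertical_fov" (degrees; the focal length in pixels is half the picture's height over the tangent of half this angle, whatever the lens; pixels are square), "cx", "cy" (the principal point, pixels), "dist_coeffs" ([k1, k2, p1, p2, k3] as OpenCV has them; the pictures are not rectified), "eye" and "attitude" of the camera in the world; the wrist camera has in their place "mount" (4x4, takes a point from camera to tool coordinates, whose origin is the TCP and whose axes are the flange's). Camera axes: x right, y up, looking along -z (the intrinsics and any distortion apply to the point x, -y, -z); pixel columns grow to the right and rows downward; lengths in m; the calibration is good to about 2 mm. A picture is of the moment at which its call begins: read the wrist's pose just before it. camera_params takes no time and is no camera call.
- arm.finish_job(): hands the job in; it is judged then, once.
The state is a dict: "time_s": time; "joints": joint angles; "joint_vel": joint speeds; "effort": joint torques, N m; "tcp_pos": TCP position; "eef_rot": TCP orientation; "force": force on the tool from outside, world axes, zero at the start; "moment": the same for the moment, N m; "opening": finger opening in m; "grip_force": force on a finger pad.
Only numpy, scipy, OpenCV 4.12 (cv2) and the standard library are available. Lean on these libraries where they do the work, as an engineer would, in place of code of your own. Each camera call takes 0.05 s, during which the arm holds its last target. There are 200 camera calls.

TASK

Move the circuit board on the indexer on by one row: with the fingertips, push the hand wheel round clockwise (seen from above) by its upright handle through exactly one turn, so that the handle ends where it began, and then let go of it. Push gently and do not grip the handle; leave everything lying around the indexer where it is.

Things in the scene. Friction and masses are not known exactly. Their poses are not given: they have to be found in the camera images.
- wheel_handle (a point): Centre of the flat top of the hand wheel's handle: an upright black plastic grip, 25 mm in diameter (tapering to 18 mm at the top), that stands on the wheel's rim and turns freely on its own pin. It moves with the wheel on a circle of radius 68 mm about the wheel's upright axis. This point lies 180 mm above the bench; the grip reaches from 119 mm to 180 mm above the bench.
- wheel_hub (a point): A point on the upright axis of the hand wheel, 120 mm above the bench; it stays put. The wheel lies level: dark steel rim of 75 mm outer radius with its top 117 mm above the bench, three spokes, a steel hub 40 mm across whose nut ends 128 mm above the bench. Only the handle rises above that.
- feed_wheel (a joint): Angle of the hand wheel in rad; it grows as the wheel turns clockwise seen from above. It starts anywhere from -1.2 to 1.2, and one full turn adds 6.283. At 0 the handle lies on the indexer's own -x side of the axis. The wheel has light friction (about 2 N at the handle) and stays where it is left; its end stops lie at -7 and 14.
- wheel_grip: The upright grip itself (see wheel_handle); origin at its foot, on its pin, 119 mm above the bench. It spins on its pin, so its yaw means nothing.
- indexer: The whole board indexer, bolted to the bench: grey gearbox 125 x 125 mm, 81 mm high on a 150 mm square foot, with the hand wheel on top; along its +x a slide bed 110 mm wide that ends 328 mm from the wheel axis, crossed by a dark bridge 158 mm wide and 95 mm high, 190 mm from the wheel axis. Origin on the bench, under the wheel axis.
- carriage (a joint): Travel in m of the board carriage on the slide bed, away from the wheel; geared to the wheel, 0.020 for each clockwise turn.
- heat_sink: Bystander: finned aluminium heat sink, 70 x 50 x 35 mm; loose on the bench near the indexer, to be left alone. Origin under its centre.
- transformer: Bystander: small dark transformer with copper winding, 50 x 62 x 48 mm; loose on the bench near the indexer, to be left alone. Origin under its centre.
- screw_jar: Bystander: closed jar, 52 x 52 x 75 mm; loose on the bench near the indexer, to be left alone. Origin under its centre.
- wire_spool: Bystander: grey spool, 56 x 56 x 46 mm; loose on the bench near the indexer, to be left alone. Origin under its centre.
- screwdriver: Bystander: screwdriver, about 200 mm long, lying flat on the bench near the indexer, to be left alone.
- spare_board: Bystander: spare green circuit board lying flat, 100 x 70 x 21 mm; loose on the bench near the indexer, to be left alone. Origin under its centre.
- relay: Bystander: clear plastic relay block, 30 x 28 x 40 mm; loose on the bench near the indexer, to be left alone. Origin under its centre.

How it is judged (in metres and radians):
On the way, in this order (a step that is already met when the one before it is completed fails the run):
1. the wheel is about half-way round clockwise, pushed by its handle (distance of wheel_handle from where it was at the start of the episode above 0.115 m and value of joint feed_wheel between 0.7 and 5.6 rad and contact force between the fingers and wheel_grip above 0.2 N), for 0.05 s.
2. the wheel comes to the last part of the turn, pushed by its handle (distance of wheel_handle from where it was at the start of the episode below 0.1 m and value of joint feed_wheel above 3 rad and contact force between the fingers and wheel_grip above 0.2 N), for 0.05 s.
At the end, for the whole second after the job is handed in: The wheel has made one clockwise turn and stands still, its handle within 16 mm (about 13 degrees) of where it started (value of joint feed_wheel between 4.8 and 7.8 rad and distance of wheel_handle from where it was at the start of the episode below 0.016 m and velocity of joint feed_wheel between -0.05 and 0.05 rad/s); the robot touches nothing.
It fails at once if the wheel is turned far past one turn (value of joint feed_wheel above 8 rad).
It fails at once if the handle is gripped, or the indexer is pushed with more than 30 N (contact force between the fingers and indexer above 30 N).
It fails at once if a bystander is moved by more than 20 mm, or lifted (distance of any of heat_sink, transformer, screw_jar, wire_spool, screwdriver, spare_board, relay from where it was at the start of the episode above 0.02 m).
It also fails if it takes over 58 s, if anything falls off the work surface, if the arm or the gripper's body presses on something with over 40 N, if the wrist force passes 120 N, or if a joint passes its speed limit or range.

## Working session

There is one attempt and no reset: what is moved stays moved. The work goes in short steps, Python scripts to look and compute and a shell command to move; the robot and the scene stay as the last step left them, time stands still between calls to the robot, and variables do not carry over. Pictures are saved under pics/ and viewed, at most 10 in all, crops included, and the job is handed in when it is done.

```bash
ls; mkdir -p pics; cat > h.py <<'E'
import numpy as np,cv2
from plant import arm,get_image,camera_params
def K(p):
    f=200/np.tan(np.radians(p["vertical_fov"])/2); return np.array([[f,0,p["cx"]],[0,f,p["cy"]],[0,0,1]])
E
python3 - <<'E'
from h import *
print(arm.get_state())
for n in("top","side"):
    cv2.imwrite(f"pics/{n}.png",get_image(n)[:,:,::-1]); print(camera_params(n))
E
```

```text
pics
{'time_s': 0.0, 'joints': array([-5.21912764e+01,  2.05909315e+01,  6.34588356e-01, -2.11352594e-02,
       -7.01370477e+01, -1.65064690e+01]), 'joint_vel': array([-0.07248026, -0.02349117, -0.11970274, -0.10878659, -0.04422544,
        0.04507127]), 'effort': array([-3.02793469e-04, -5.82718313e+01,  2.93053383e+01,  6.99729905e+00,
        6.70801266e-03, -1.37453117e-04]), 'tcp_pos': array([ 0.24501499, -0.62843164,  0.22563138]), 'eef_rot': array([ 1.79904812e+02, -7.48747166e-03, -1.58704937e+02]), 'force': array([-0.55798021, -0.57652324,  0.23702301]), 'moment': array([-0.01448452, -0.01347458, -0.02895351]), 'grip_force': 0.0, 'opening': 0.08768263603946409}
{'vertical_fov': 53.06670397281794, 'cx': 321.92125854860666, 'cy': 197.43655053646978, 'dist_coeffs': array([-0.10410848,  0.        ,  0.        ,  0.        ,  0.        ]), 'eye': array([0.44613617, 0.05939146, 1.23293778]), 'attitude': array([  7.19601527,   0.50786661, -90.61855509])}
{'vertical_fov': 56.805874359576976, 'cx': 325.1922835561009, 'cy': 195.8441052947557, 'dist_coeffs': array([-0.0326427,  0.       ,  0.       ,  0.       ,  0.       ]), 'eye': array([0.2656865 , 0.61987834, 0.65287647]), 'attitude': array([ 5.00606161e+01,  4.17284197e-03, -1.51819848e+02])}
```

View pics/top.png

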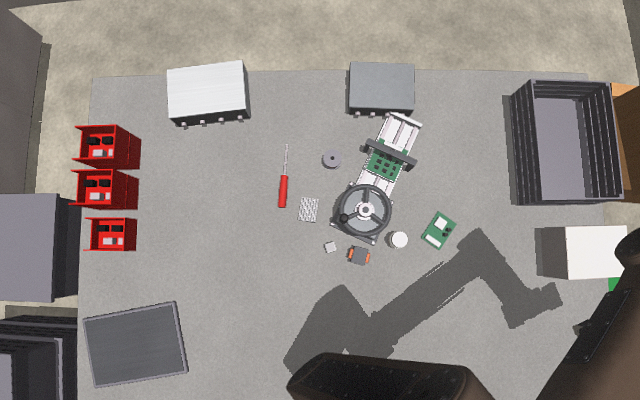

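View pics/side.png

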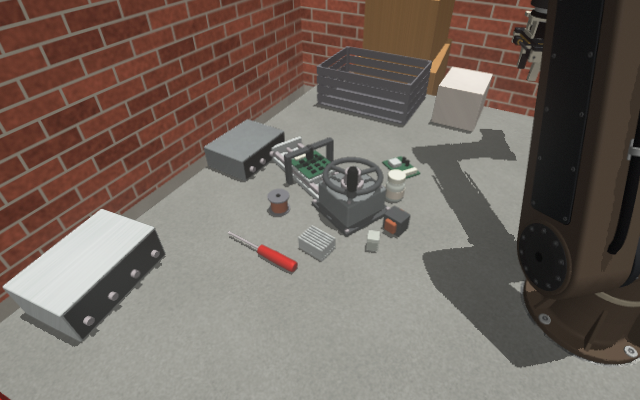

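The top view shows the wheel with its hub at about (365,210) and the dark handle at about (344,217). In the side view the handle top is near (352,170). Next I'll crop closer and cast rays.

```bash
cat >> h.py <<'E'
from scipy.spatial.transform import Rotation as R
def cam(n):
    p=camera_params(n)
    if n=="wrist":
        s=arm.get_state(); T=np.eye(4); T[:3,:3]=R.from_euler("xyz",s["eef_rot"],degrees=True).as_matrix(); T[:3,3]=s["tcp_pos"]
        M=T@p["mount"]; return p,M[:3,:3],M[:3,3]
    return p,R.from_euler("xyz",p["attitude"],degrees=True).as_matrix(),p["eye"]
def ray(c,u,v):
    p,Rm,e=c
    x,y=cv2.undistortPoints(np.array([[[u,v]]],float),K(p),p["dist_coeffs"])[0,0]
    return e,Rm@np.array([x,-y,-1.])
def onz(c,u,v,z):
    e,d=ray(c,u,v); return e+d*(z-e[2])/d[2]
def cross(r1,r2):
    A=np.c_[r1[1],-r2[1]]; t=np.linalg.lstsq(A,r2[0]-r1[0],rcond=None)[0]
    a=r1[0]+t[0]*r1[1]; b=r2[0]+t[1]*r2[1]; return (a+b)/2,np.linalg.norm(a-b)
def proj(c,P):
    p,Rm,e=c; q=(np.atleast_2d(P)-e)@Rm*[1,-1,-1]
    return cv2.projectPoints(q,np.zeros(3),np.zeros(3),K(p),p["dist_coeffs"])[0][:,0]
E
python3 - <<'E'
from h import *
t,s=cam("top"),cam("side")
print("hub",onz(t,365,210,.128)); print("handle",onz(t,344,217,.18),cross(ray(t,344,217),ray(s,352,168)))
a=cv2.imread("pics/top.png")[170:270,270:450]; b=cv2.imread("pics/side.png")[140:240,270:450]
cv2.imwrite("pics/crop.png",cv2.resize(np.vstack([a,b]),None,fx=3,fy=3,interpolation=cv2.INTER_CUBIC))
E
```

```text
hub [ 0.54924349 -0.05128937  0.128     ]
handle [0.52655525 0.00970431 0.18      ] (array([0.5263388 , 0.00955193, 0.17906774]), np.float64(0.0006138666246929492))
```

View pics/crop.png

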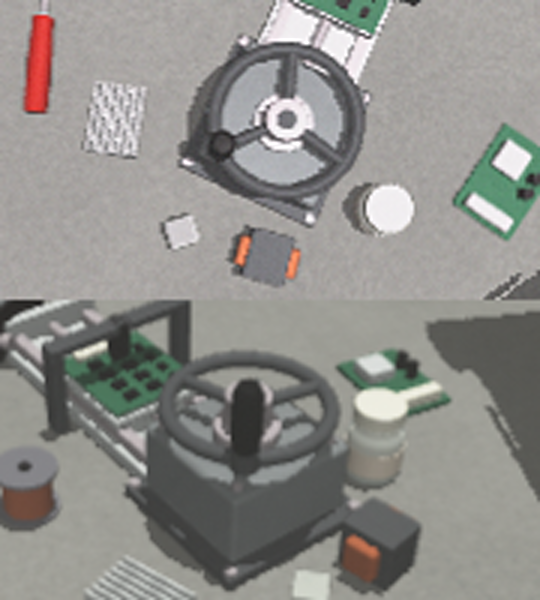

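Crop: hub nut at top-view (365.7, 210.0), handle top at (343.7, 218.3). In the side view the handle top is at about (353, 168). Now I'll refine the handle and work out the approach.

```bash
cat >> h.py <<'E'
def toolmove(target):  # mm along tool axes from measured pose
    s=arm.get_state(); return R.from_euler("xyz",s["eef_rot"],degrees=True).inv().apply(np.array(target)-s["tcp_pos"])*1000
E
python3 - <<'E'
from h import *
t,s=cam("top"),cam("side")
hub=onz(t,365.7,210,.128)
h1=onz(t,343.7,218.3,.18); h2,g=cross(ray(t,343.7,218.3),ray(s,353,168)); h3=onz(s,353,168.5,.18)
for h in(h1,h2,h3): print(h,np.linalg.norm((h-hub)[:2]),np.degrees(np.arctan2(*(h-hub)[1::-1])))
print(hub,g)
a=np.radians(np.arange(0,360,30)); rim=np.c_[hub[0]+.075*np.cos(a),hub[1]+.075*np.sin(a),0*a+.117]
im=cv2.imread("pics/top.png"); im=cv2.resize(im[160:260,290:440],None,fx=5,fy=5)
for u,v in np.r_[proj(t,rim),proj(t,hub),proj(t,h1)]: cv2.circle(im,(int((u-290+.5)*5),int((v-160+.5)*5)),3,(0,0,255),-1)
cv2.imwrite("pics/chk.png",im)
n=np.radians(52); C=h1[:2]-.041*np.array([np.cos(n),np.sin(n)])
print(C,toolmove([*C,.226]))
E
```

```text
[0.52313499 0.01055291 0.18      ] 0.06891199217586164 112.24199393777114
[0.52312936 0.01060762 0.18076951] 0.06896476406341698 112.22912439403771
[0.52281293 0.01133042 0.18      ] 0.06975356139185386 112.24511357711906
[ 0.54921951 -0.05323158  0.128     ] 0.00010803114211554275
[ 0.49789287 -0.02175553] [-4.55942656e+02  4.73454409e+02  3.64465405e-01]
```

View pics/chk.png

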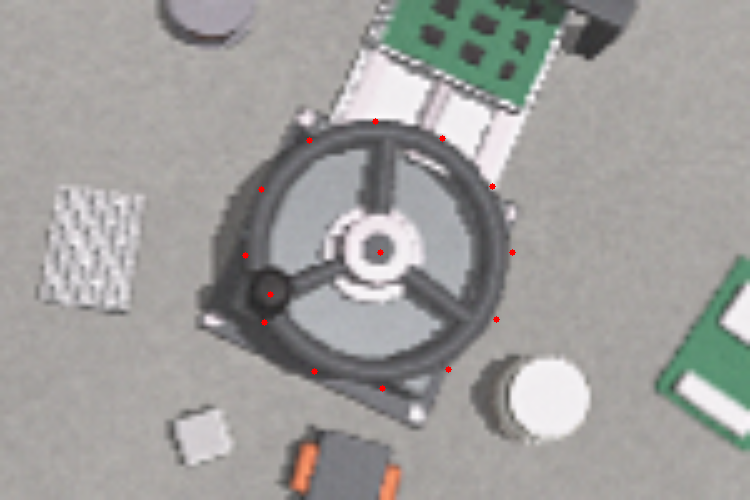

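The overlay fits to about 1 mm, so hub ≈ (0.550, −0.053) and handle ≈ (0.524, 0.010), at 112°. I'll move above the pre-push spot with the fingers shut, then twist.

```bash
python3 -m pendant '[[-25,26,0,0],[-25,26,0,0],[-25,26,0,0],[-25,26,0,0],[-25,26,0,0],[-25,26,0,0]]' 0
python3 -m pendant '[[-25,26,0,0],[-25,26,0,0],[-25,26,0,0],[-25,26,0,0],[-25,26,0,0],[-25,26,0,0]]'
python3 -m pendant '[[-25,26,0,0],[-25,26,0,0],[-25,26,0,0],[-25,26,0,0],[-25,26,0,0],[-6,5,0,0]]'
python3 -m pendant '[[0,0,0,-1],[0,0,0,-1],[0,0,0,-1],[0,0,0,-1],[0,0,0,-1],[0,0,0,-1],[0,0,0,-1],[0,0,0,-1]]'
python3 - <<'E'
from h import *
s=arm.get_state();print(s["joints"],s["tcp_pos"],s["eef_rot"])
E
```

```text
time_s: 0.6
tcp_pos: [0.3283, -0.4273, 0.2262]
eef_rot: [180.0, -0.0, -158.7]
force: [1.2, -0.6, 1.0]
opening: 0.0528
grip_force: 0.0
time_s: 1.1
tcp_pos: [0.4114, -0.2275, 0.2265]
eef_rot: [180.0, 0.0, -158.7]
force: [0.9, 0.2, 0.3]
opening: 0.0131
grip_force: 0.0
time_s: 1.6
tcp_pos: [0.4858, -0.0522, 0.2264]
eef_rot: [180.0, 0.0, -158.5]
force: [0.2, 0.1, 0.5]
opening: 0.0002
grip_force: 0.0
time_s: 2.27
tcp_pos: [0.484, -0.056, 0.2262]
eef_rot: [180.0, -0.0, -110.4]
force: [-0.0, -0.5, 0.3]
opening: 0.0008
grip_force: 0.0
[ 1.65714521e+01  2.64940560e+00 -2.22827301e+01 -1.30319954e-02
 -6.51070868e+01 -3.69790982e+01] [ 0.4840039  -0.05600502  0.22624845] [ 1.79961558e+02 -1.41531449e-02 -1.10413131e+02]
```

```bash
python3 -m pendant '[[0,0,0,-1],[0,0,0,-1],[0,0,0,-1],[0,0,0,-1],[0,0,0,-1],[0,0,0,-1],[0,0,0,-1],[0,0,0,-1]]' |sed -n 3p
python3 -m pendant '[[0,0,0,-1],[0,0,0,-1],[0,0,0,-1],[0,0,0,-1],[0,0,0,-1],[0,0,0,-1],[0,0,0,-1],[0,0,0,-1]]' |sed -n 3p
python3 -m pendant '[[0,0,0,-1],[0,0,0,-1],[0,0,0,-1],[0,0,0,-1],[0,0,0,-1],[0,0,0,-1],[0,0,0,-1],[0,0,0,-1]]' |sed -n 3p
python3 -m pendant '[[0,0,0,-1],[0,0,0,-1],[0,0,0,-1],[0,0,0,-1],[0,0,0,0],[0,0,0,0]]' |sed -n 3p
python3 - <<'E'
from h import *
s=arm.get_state();print(s["joints"],s["tcp_pos"],s["eef_rot"])
hub=np.array([.550,-.053]);H=hub+.068*np.array([np.cos(np.radians(112)),np.sin(np.radians(112))])
n=np.radians(s["eef_rot"][2]); n=np.array([np.cos(n),np.sin(n)])
print("pre",toolmove([*(H-.041*n),.137]))
# contact-follow: rows for 3 deg
C=H-.021*n
for step in(3,3.6):
    a=np.radians(-step); M=np.array([[np.cos(a),-np.sin(a)],[np.sin(a),np.cos(a)]])
    d=hub+M@(C-hub)-C; print(step,R.from_euler("xyz",s["eef_rot"],degrees=True).inv().apply([*d,0])*1000)
E
```

```text
eef_rot: [180.0, 0.0, -62.4]
eef_rot: [180.0, 0.0, -14.4]
eef_rot: [-180.0, 0.0, 33.6]
eef_rot: [-180.0, 0.0, 57.1]
[ 1.65789605e+01  2.64623708e+00 -2.22728788e+01 -7.58317774e-03
 -6.51048219e+01  1.30537028e+02] [ 0.48413527 -0.05593869  0.226362  ] [-1.79979215e+02  1.37227507e-02  5.71127972e+01]
pre [36.36560955 -1.8793804  89.35398263]
3 [ 2.88638790e+00  1.02418220e+00 -1.06284649e-03]
3.6 [ 3.45700913e+00  1.24707473e+00 -1.28037164e-03]
```

```bash
python3 -m pendant '[[18,-1,0,0],[18,-1,0,0],[0,0,22,0],[0,0,22,0],[0,0,22,0],[0,0,23,0],[0,0,0,0],[0,0,0,0]]' 
python3 - <<'E'
from h import *
t=cam("top"); im=get_image("top")
a=cv2.resize(im[160:260,290:440],None,fx=4,fy=4)
b=cv2.resize(get_image("side")[120:220,280:430],None,fx=4,fy=4)
cv2.imwrite("pics/pre.png",np.vstack([a,b])[:, :, ::-1][:,:,:][:800])
cv2.imwrite("pics/pre2.png",cv2.resize(np.hstack([a,b])[:,:,::-1],(800,267)))
E
```

```text
time_s: 5.43
tcp_pos: [0.5015, -0.0248, 0.137]
eef_rot: [-179.9, 0.1, 57.2]
force: [-0.4, 0.2, 0.3]
opening: 0.0005
grip_force: 0.0
```

View pics/pre2.png

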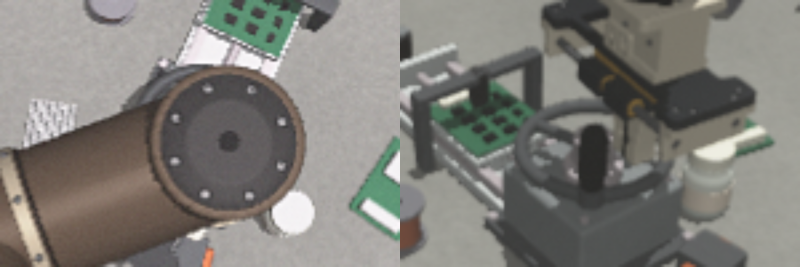

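The fingers sit behind the handle (side half, about (640,130); handle at (593,155)), clear of the rim. Now make contact and take the first steps.

```bash
python3 -m pendant '[[5,0,0,0],[5,0,0,0],[5,0,0,0],[3,0,0,0],[2,0,0,0],[1,0,0,0],[0,0,0,0]]' 
python3 -m pendant '[[3.5,1.2,0,0.6],[3.5,1.2,0,0.6],[3.5,1.2,0,0.6],[3.5,1.2,0,0.6],[3.5,1.2,0,0.6],[3.5,1.2,0,0.6],[3.5,1.2,0,0.6],[3.5,1.2,0,0.6]]' 
python3 - <<'E'
from h import *
b=cv2.resize(get_image("side")[120:220,280:430],None,fx=4,fy=4)
cv2.imwrite("pics/p1.png",b[:,:,::-1])
s=arm.get_state();hub=np.array([.550,-.053]);d=s["tcp_pos"][:2]-hub
print(np.linalg.norm(d),np.degrees(np.arctan2(d[1],d[0])),s["force"],s["joints"])
E
```

```text
time_s: 6.12
tcp_pos: [0.5135, -0.0066, 0.1375]
eef_rot: [-180.0, 0.0, 57.3]
force: [0.1, -1.3, 0.7]
opening: 0.0003
grip_force: 0.4
time_s: 6.78
tcp_pos: [0.5394, 0.0058, 0.1374]
eef_rot: [-180.0, 0.1, 28.3]
force: [-2.1, -1.5, 1.8]
opening: 0.0008
grip_force: 1.2
0.05985897318886944 99.42366664824912 [ 0.61201609 -0.34147049  0.63537956] [ 2.14346133e+01  1.23877206e+01 -2.33784594e+01 -4.24133007e-03
 -5.42599007e+01  9.66387400e+01]
```

View pics/p1.png

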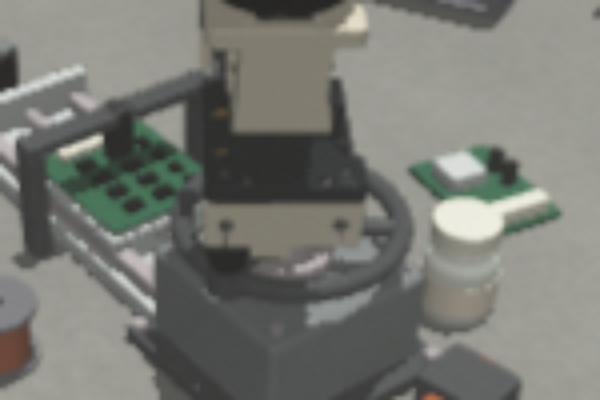

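The fingers' broad back faces the camera with the handle hidden behind it, and the spokes have turned. Contact force is about 2 N. Continuing.

```bash
cat > st.py <<'E'
from h import *
s=arm.get_state();hub=np.array([.550,-.053]);d=s["tcp_pos"][:2]-hub
print(np.linalg.norm(d),np.degrees(np.arctan2(d[1],d[0])),"yaw",s["eef_rot"][2],s["force"],"j1,6",s["joints"][[0,5]],s["tcp_pos"][2])
E
python3 -m pendant '[[3.5,1.2,0,0.6],[3.5,1.2,0,0.6],[3.5,1.2,0,0.6],[3.5,1.2,0,0.6],[3.5,1.2,0,0.6],[3.5,1.2,0,0.6],[3.5,1.2,0,0.6],[3.5,1.2,0,0.6]]' |grep -E "force"
python3 st.py
python3 -m pendant '[[3.5,1.2,0,0.6],[3.5,1.2,0,0.6],[3.5,1.2,0,0.6],[3.5,1.2,0,0.6],[3.5,1.2,0,0.6],[3.5,1.2,0,0.6],[3.5,1.2,0,0.6],[3.5,1.2,0,0.6]]' |grep -E "force"
python3 st.py
python3 -m pendant '[[3.5,1.2,0,0.6],[3.5,1.2,0,0.6],[3.5,1.2,0,0.6],[3.5,1.2,0,0.6],[3.5,1.2,0,0.6],[3.5,1.2,0,0.6],[3.5,1.2,0,0.6],[3.5,1.2,0,0.6]]' |grep -E "force"
python3 st.py
```

```text
force: [-2.0, -0.4, 1.8]
grip_force: 1.3
0.060314358002975396 72.11813946297104 yaw -0.3944236025296952 [-1.96780218 -0.36986241  1.78345138] j1,6 [20.13793857 69.48875754] 0.13726315573835512
force: [-3.3, 0.6, 2.0]
grip_force: 1.4
0.06051274228690095 44.09415727114881 yaw -29.193513477416015 [-3.25478174  0.635842    1.99446128] j1,6 [17.77268242 43.0620771 ] 0.1372623852802646
force: [-1.7, 2.7, 0.4]
grip_force: 1.4
0.060372570983672075 16.140069239522084 yaw -57.991164688839206 [-1.71228971  2.74182852  0.42615903] j1,6 [14.91244793 17.13008805] 0.13731493583636756
```

```bash
python3 -m pendant '[[3.5,1.2,0,0.6],[3.5,1.2,0,0.6],[3.5,1.2,0,0.6],[3.5,1.2,0,0.6],[3.5,1.2,0,0.6],[3.5,1.2,0,0.6],[3.5,1.2,0,0.6],[3.5,1.2,0,0.6]]' |grep -E "force"
python3 st.py
python3 -m pendant '[[3.5,1.2,0,0.6],[3.5,1.2,0,0.6],[3.5,1.2,0,0.6],[3.5,1.2,0,0.6],[3.5,1.2,0,0.6],[3.5,1.2,0,0.6],[3.5,1.2,0,0.6],[3.5,1.2,0,0.6]]' |grep -E "force"
python3 st.py
python3 -m pendant '[[3.5,1.2,0,0.6],[3.5,1.2,0,0.6],[3.5,1.2,0,0.6],[3.5,1.2,0,0.6],[3.5,1.2,0,0.6],[3.5,1.2,0,0.6],[3.5,1.2,0,0.6],[3.5,1.2,0,0.6]]' |grep -E "force"
python3 st.py
python3 - <<'E'
from h import *
a=cv2.resize(get_image("side")[120:220,280:430],None,fx=4,fy=4)
b=cv2.resize(get_image("top")[160:260,290:440],None,fx=4,fy=4)
cv2.imwrite("pics/p2.png",cv2.resize(np.hstack([a,b])[:,:,::-1],(800,267)))
E
```

```text
force: [0.5, 2.3, -0.6]
grip_force: 1.1
0.06019824008278472 -11.845131937616046 yaw -86.78274349644316 [ 0.48985107  2.32279796 -0.56671259] j1,6 [12.09501765 -8.8475637 ] 0.13730762592626722
force: [1.0, 1.7, -1.5]
grip_force: 1.0
0.05925656832986277 -40.155680640399495 yaw -115.58118827239441 [ 0.95381479  1.69835295 -1.45470635] j1,6 [  9.83511586 -35.39174227] 0.13736344746959261
force: [1.3, 0.3, -1.3]
grip_force: 1.1
0.05811890073666238 -69.01180380814559 yaw -144.38277633060932 [ 1.32669891  0.26518032 -1.29521797] j1,6 [  8.62351172 -62.98959885] 0.13741585543736387
```

View pics/p2.png

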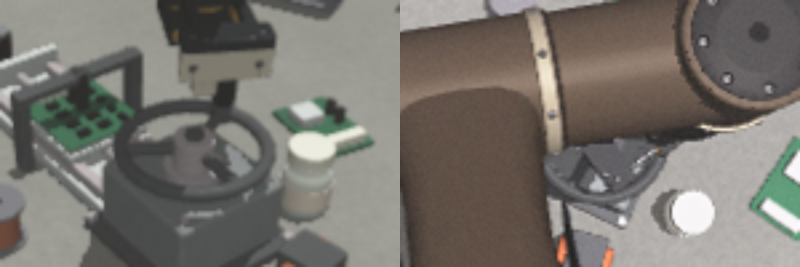

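The side half shows a dark upright at about (223,100) under the gripper, on the far (−y) side of the rim. I'll check that against the projected handle position.

```bash
python3 - <<'E'
from h import *
s=arm.get_state();c=cam("side");hub=np.array([.550,-.053])
f=lambda P:(proj(c,P)-[280,120])*400/150
n=np.radians(s["eef_rot"][2]);H=s["tcp_pos"][:2]+.021*np.array([np.cos(n),np.sin(n)])
d=H-hub;print("H",np.linalg.norm(d),np.degrees(np.arctan2(d[1],d[0])))
print(f(np.array([[*H,.119],[*H,.18]])),f(s["tcp_pos"]), f(s["tcp_pos"]+[0,0,.05]))
E
```

```text
H 0.0667946716503848 -87.42040622396482
[[220.51841063 101.980804  ]
 [224.77670528  46.93488177]] [[200.01586979  87.36043657]] [[202.80924032  41.37906785]]
```

Prediction for the handle foot is (220,102), which matches the dark upright, and the contact force persists. Continuing.

```bash
python3 -m pendant '[[3.5,1.2,0,0.6],[3.5,1.2,0,0.6],[3.5,1.2,0,0.6],[3.5,1.2,0,0.6],[3.5,1.2,0,0.6],[3.5,1.2,0,0.6],[3.5,1.2,0,0.6],[3.5,1.2,0,0.6]]' |grep -E "force"
python3 st.py
python3 -m pendant '[[3.5,1.2,0,0.6],[3.5,1.2,0,0.6],[3.5,1.2,0,0.6],[3.5,1.2,0,0.6],[3.5,1.2,0,0.6],[3.5,1.2,0,0.6],[3.5,1.2,0,0.6],[3.5,1.2,0,0.6]]' |grep -E "force"
python3 st.py
python3 - <<'E'
from h import *
s=arm.get_state();c=cam("side");hub=np.array([.550,-.053])
n=np.radians(s["eef_rot"][2]);H=s["tcp_pos"][:2]+.021*np.array([np.cos(n),np.sin(n)])
d=H-hub;print("H",np.linalg.norm(d),np.degrees(np.arctan2(d[1],d[0])))
im=cv2.resize(get_image("side")[120:220,290:410],None,fx=5,fy=5,interpolation=cv2.INTER_CUBIC)[:,:,::-1].copy()
for u,v in proj(c,np.array([[*H,.119],[*H,.18],s["tcp_pos"]])): cv2.circle(im,(int((u-290)*5),int((v-120)*5)),3,(0,0,255),-1)
cv2.imwrite("pics/p3.png",im)
E
```

```text
force: [3.1, 0.5, -0.8]
grip_force: 1.1
0.057147272557237574 -98.34038028960505 yaw -173.06534112976163 [ 3.14693285  0.45283289 -0.81033191] j1,6 [  8.87532901 -91.94164417] 0.13763360729228405
force: [1.9, -0.7, -1.0]
grip_force: 1.1
0.05658321927327754 -128.26565108858486 yaw 158.13114923512344 [ 1.92552419 -0.67115063 -1.04344019] j1,6 [  10.76327517 -122.64116127] 0.13765326088404511
H 0.06567736677464332 -146.1285732007406
```

View pics/p3.png

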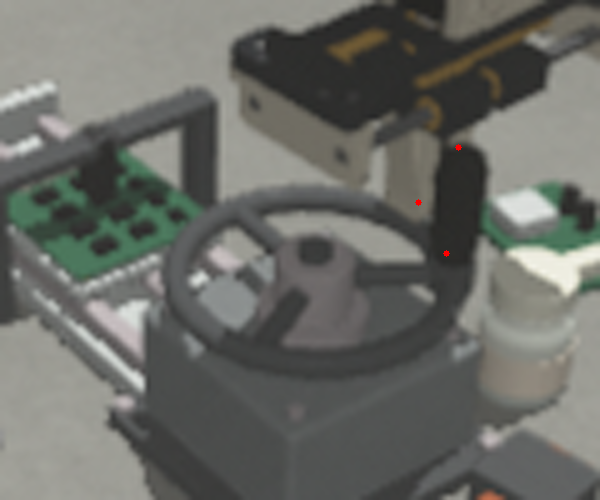

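The handle is clearly seen at (460,205), top at (465,150), within 3 mm of the prediction. About 102° remains. Following eight more rows, then I'll plan the tail with less twist.

```bash
python3 -m pendant '[[3.5,1.2,0,0.6],[3.5,1.2,0,0.6],[3.5,1.2,0,0.6],[3.5,1.2,0,0.6],[3.5,1.2,0,0.6],[3.5,1.2,0,0.6],[3.5,1.2,0,0.6],[3.5,1.2,0,0.6]]' |grep -E "force"
python3 st.py
python3 - <<'E'
from h import *
s=arm.get_state();hub=np.array([.550,-.053]);u=lambda a:np.array([np.cos(np.radians(a)),np.sin(np.radians(a))])
P=s["tcp_pos"][:2];y=s["eef_rot"][2]; H=P+.0215*u(y);d=H-hub;phi=np.degrees(np.arctan2(d[1],d[0]))%360
print("phi",phi, "tilt",(y-(phi-90)+180)%360-180)
N=20; st=(phi-112)/N; print("step",st)
for k in range(1,N+1):
    tw=0.1*6 if k<=14 else 0
    C=hub+.068*u(phi-st*k)-.0215*u(y-tw)
    d=C-P; dx=d@u(y); dy=d@u(y-90)
    print(k,round(dx*1000,1),round(dy*1000,1),tw/6, "tilt %.0f"%((y-tw-(phi-st*k-90)+180)%360-180)); P=C;y-=tw
E
```

```text
force: [2.6, -1.5, -1.5]
grip_force: 1.9
0.056138738894036234 -158.14840622119962 yaw 129.39163471140677 [ 2.64348044 -1.5347854  -1.53273021] j1,6 [  13.97845972 -154.6068394 ] 0.13782395332366645
phi 183.7238256372673 tilt 35.667809074139456
step 3.5861912818633654
1 4.6 0.6 0.10000000000000002 tilt 39
2 3.2 2.5 0.10000000000000002 tilt 42
3 3.1 2.7 0.10000000000000002 tilt 45
4 2.9 2.9 0.10000000000000002 tilt 48
5 2.8 3.0 0.10000000000000002 tilt 51
6 2.6 3.1 0.10000000000000002 tilt 54
7 2.4 3.3 0.10000000000000002 tilt 57
8 2.2 3.4 0.10000000000000002 tilt 60
9 2.0 3.5 0.10000000000000002 tilt 63
10 1.8 3.6 0.10000000000000002 tilt 66
11 1.6 3.7 0.10000000000000002 tilt 69
12 1.4 3.8 0.10000000000000002 tilt 72
13 1.2 3.9 0.10000000000000002 tilt 74
14 1.0 3.9 0.10000000000000002 tilt 77
15 0.8 4.2 0.0 tilt 81
16 0.5 4.2 0.0 tilt 85
17 0.3 4.2 0.0 tilt 88
18 -0.0 4.3 0.0 tilt 92
19 -0.3 4.2 0.0 tilt 95
20 -0.5 4.2 0.0 tilt 99
```

With fixed yaw the tilt would grow the wrong way. So I'll back off, turn the tool back about 70°, and push the last 70° with the finger's outer (+y) face.

```bash
python3 -m pendant '[[-10,0,0,0],[-10,0,0,0],[-10,0,0,0],[0,0,0,-1],[0,0,0,-1],[0,0,0,-1],[0,0,0,-1],[0,0,0,-1]]' |grep -E "force"
python3 -m pendant '[[0,0,0,-1],[0,0,0,-1],[0,0,0,-1],[0,0,0,-1],[0,0,0,-1],[0,0,0,-1],[0,0,0,-1],[0,0,0,0]]' |grep -E "force"
python3 st.py
python3 - <<'E'
from h import *
s=arm.get_state();hub=np.array([.550,-.053]);u=lambda a:np.array([np.cos(np.radians(a)),np.sin(np.radians(a))])
y=s["eef_rot"][2]; H=hub+.068*u(182)
c=cam("side"); im=cv2.resize(get_image("side")[120:220,290:410],None,fx=5,fy=5,interpolation=cv2.INTER_CUBIC)[:,:,::-1].copy()
for a,b in proj(c,np.array([[*H,.119],[*H,.18],s["tcp_pos"]])): cv2.circle(im,(int((a-290)*5),int((b-120)*5)),3,(0,0,255),-1)
cv2.imwrite("pics/p4.png",im)
n=y-90; print("tilt",(n-92+180)%360-180,"y gap move to contact",toolmove([*(H-.0325*u(n)),.137]))
C=H-.0325*u(n); b=np.radians(-3.6); M=np.array([[np.cos(b),-np.sin(b)],[np.sin(b),np.cos(b)]]); d=hub+M@(C-hub)-C
print("row",d@u(y)*1000,d@u(n)*1000)
E
```

```text
force: [0.1, 0.4, 0.6]
grip_force: 0.0
force: [0.1, 0.2, 0.2]
grip_force: 0.0
0.05625832462291513 -126.6768794195223 yaw -158.33839105695623 [0.09462627 0.18434611 0.23331397] j1,6 [ 10.64437492 -78.9846191 ] 0.13732083168050696
tilt 19.661608943043802 y gap move to contact [16.25818833 19.66366221  0.31847507]
row 0.4777123133100302 4.039796094991388
```

View pics/p4.png

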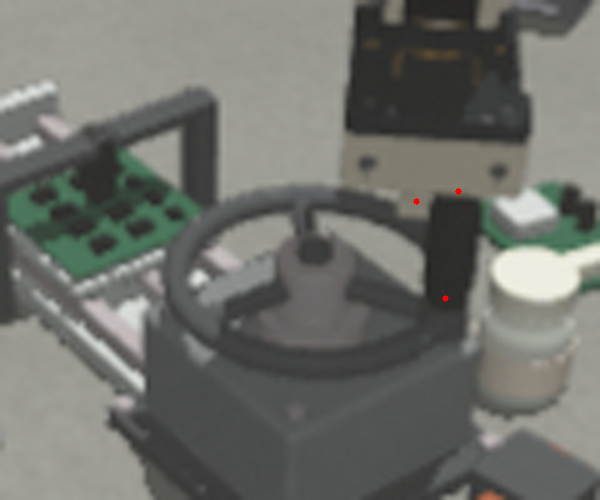

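The handle foot is at (445,300), as predicted for about 182°. Now contact with the +y face and follow.

```bash
python3 -m pendant '[[8,0,0,0],[8,5,0,0],[0,5,0,0],[0,4,0,0],[0,3,0,0],[0,2,0,0],[0,1,0,0],[0,0,0,0]]' |grep -E "force"
python3 st.py
python3 -m pendant '[[0.5,4,0,0.6],[0.5,4,0,0.6],[0.5,4,0,0.6],[0.5,4,0,0.6],[0.5,4,0,0.6],[0.5,4,0,0.6],[0.5,4,0,0.6],[0.5,4,0,0.6]]' |grep -E "force"
python3 st.py
python3 - <<'E'
from h import *
s=arm.get_state();hub=np.array([.550,-.053]);u=lambda a:np.array([np.cos(np.radians(a)),np.sin(np.radians(a))])
H=s["tcp_pos"][:2]+.0325*u(s["eef_rot"][2]-90);d=H-hub;phi=np.degrees(np.arctan2(d[1],d[0]))%360
print("phi",phi,"r",np.linalg.norm(d))
c=cam("side"); I=get_image("side")[:,:,::-1]
p=proj(c,np.array([[*H,.119],[*H,.18],[*H,.15]])); print(p)
m=(I.max(2)<45).astype(np.uint8); m[:, :280]=0;m[:,450:]=0;m[:150]=0;m[240:]=0
n,l,st,ce=cv2.connectedComponentsWithStats(m); print([(list(st[i]),ce[i].round(1)) for i in range(1,n) if st[i][4]>25])
E
```

```text
force: [0.6, 0.3, 0.1]
grip_force: 0.2
0.06405847331687366 -150.9430800243522 yaw -158.6648740579846 [0.62823824 0.26518988 0.0693191 ] j1,6 [ 12.85071965 -81.52436508] 0.13776075082842273
force: [-0.2, -1.9, 1.5]
grip_force: 1.2
0.06484870988213313 -179.2917192479167 yaw 172.32390244938827 [-0.15288005 -1.91877539  1.5005254 ] j1,6 [  16.82974409 -114.52462288] 0.137684456194398
phi 152.56601062139427 r 0.0681687457462696
[[370.76370702 186.56522611]
 [372.93078468 164.99710732]
 [371.84113019 175.85452604]]
[([np.int32(367), np.int32(173), np.int32(9), np.int32(15), np.int32(64)], array([369.9, 179.6]))]
```

```bash
python3 -m pendant '[[0.5,4,0,0.6],[0.5,4,0,0.6],[0.5,4,0,0.6],[0.5,4,0,0.6],[0.5,4,0,0.6],[0.5,4,0,0.6],[0.5,4,0,0.6],[0.5,4,0,0.6]]' |grep -E "force"
python3 -m pendant '[[0.5,4,0,0.6],[0.5,4,0,0.6],[0,0,0,0],[0,0,0,0]]' |grep -E "force"
python3 st.py
cat > hm.py <<'E'
from h import *
s=arm.get_state();hub=np.array([.550,-.053]);u=lambda a:np.array([np.cos(np.radians(a)),np.sin(np.radians(a))])
H=s["tcp_pos"][:2]+.0325*u(s["eef_rot"][2]-90);d=H-hub;phi=np.degrees(np.arctan2(d[1],d[0]))%360
print("phi",phi,"r",np.linalg.norm(d))
I0=cv2.imread("pics/side.png")
for I in(I0,get_image("side")[:,:,::-1]):
    m=(I.max(2)<45).astype(np.uint8); m[:, :280]=0;m[:,450:]=0;m[:150]=0;m[240:]=0
    n,l,st,ce=cv2.connectedComponentsWithStats(m); print([(st[i].tolist(),ce[i].round(1)) for i in range(1,n) if st[i][4]>25])
E
python3 hm.py
```

```text
force: [-1.8, -1.9, 2.0]
grip_force: 1.2
force: [0.3, 0.7, 1.2]
grip_force: 0.0
0.06533720420853627 145.10479866231466 yaw 136.67887421706473 [0.29226498 0.65775241 1.16245406] j1,6 [  20.90851432 -154.22403363] 0.13741637722425576
phi 117.14837970581833 r 0.06857766879984939
[]
[([350, 167, 11, 25, 204], array([354.8, 178.9]))]
```

```bash
python3 -m pendant '[[0.2,2,0,0.3],[0.3,2,0,0.3],[0.2,1.5,0,0.2],[0,0,0,0],[0,0,0,0]]' |grep -E "force"
sed -i 's/<45/<60/' hm.py; python3 hm.py
python3 -m pendant '[[0,-5,0,0],[0,-10,0,0],[0,-10,0,0],[0,-5,-10,0],[0,0,-30,0],[0,0,-30,0],[0,0,-30,0],[0,0,0,0]]'
```

```text
force: [-1.4, -1.0, -0.4]
grip_force: 0.7
phi 112.53897720504119 r 0.0683913529432779
[([306, 150, 10, 13, 72], array([310.1, 156. ])), ([402, 158, 7, 8, 27], array([405.3, 161.6])), ([347, 167, 11, 26, 230], array([351.6, 179.5]))]
[([303, 150, 13, 13, 81], array([309.7, 155.8])), ([325, 150, 66, 47, 844], array([358.5, 164.5])), ([402, 157, 7, 9, 29], array([405.2, 161.4]))]
time_s: 17.93
tcp_pos: [0.48, -0.0315, 0.2446]
eef_rot: [179.5, 0.3, 131.7]
force: [0.7, 0.1, 0.3]
opening: 0.0
grip_force: 0.0
```

```bash
python3 hm.py
python3 - <<'E'
from h import *
a=cv2.imread("pics/side.png")[120:260,210:430]; b=get_image("side")[120:260,210:430,::-1]
cv2.imwrite("pics/end.png",cv2.resize(np.hstack([a,b]),(800,255),interpolation=cv2.INTER_CUBIC))
print(arm.get_state()["time_s"])
E
```

```text
phi 136.69185358003597 r 0.06283704058870052
[([306, 150, 10, 13, 72], array([310.1, 156. ])), ([402, 158, 7, 8, 27], array([405.3, 161.6])), ([347, 167, 11, 26, 230], array([351.6, 179.5]))]
[([303, 150, 13, 13, 82], array([309.6, 155.9])), ([402, 158, 7, 8, 27], array([405.3, 161.6])), ([348, 167, 11, 30, 246], array([352.5, 180.2])), ([330, 220, 17, 16, 33], array([338.2, 227.2]))]
18.0333
```

View pics/end.png

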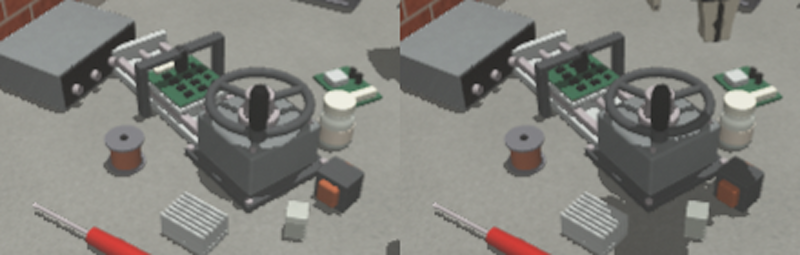

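The handle is back within about 1 px (some 2 mm) of its start: column 352.5 against 351.6. The board has moved along the bed, the bystanders are unmoved and the arm is clear, so I'm handing in.

```bash
python3 -c "
from plant import arm
print(arm.finish_job())"
```

```text
the job is handed in; nothing more can be done
None
```

I pushed the wheel one full clockwise turn by its handle and let go, and the job is handed in at about 18 s. The handle stands about 2 mm from where it started, and nothing around the indexer looks moved. The hand-in gave no verdict.

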